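# Shut the fine side of a coaxial metering valve and guard it

### The job

Shut off the fine side of the coarse/fine metering valve on the bench: turn only the small inner knob clockwise until you feel it come up on its seat, and nip it up just snug. The large coarse ring underneath it is set and must stay where it is; it turns along if the fingers rub on it or if you screw the fine knob down too hard. Then put the guard cap over both knobs so that it sits squarely down on the valve's flange, and leave the other things on the bench alone.

Things in the scene. Friction and masses are not known exactly. Their poses are not given: they have to be found in the camera images.
- valve_stand: Metering valve fixed to the bench: foot plate 100 x 90 x 8 mm, steel body 54 x 54 mm up to 52 mm, a nut and thin capillary on either side (30 mm high, out to 70 mm from the middle); on top, on one vertical axis, a flange, the coarse ring and the fine knob. Origin: on that axis at bench height; z up, x away from the robot at yaw 0.
- flange (a point): Centre, on the valve axis, of the flange's upper face, 58 mm above the bench, on which the guard cap is to sit. The flange is 72 mm in diameter; a centring boss of 57 mm diameter and 6 mm height stands on it.
- ring_mark (a point): End of the pale index line on the top face of the large knurled coarse ring, 24 mm from the axis; it moves with the ring. The ring is 52 mm in diameter and reaches from 65 to 79 mm above the bench, flat on top. It holds by friction and starts to turn at about 0.3 N m, whether applied to it or passed on through the fine knob, whose stem runs and seats inside it.
- fine_knob (a joint): Turn of the fine knob against the ring, rad, growing clockwise from above (shutting); starts at 0 to 0.45. It drags evenly, about 0.05 N m, till its stem meets the soft seat 0.7 to 2.3 rad farther on, unmarked and different each time. There the moment rises by about 0.8 N m per rad. The knob stays at its height, and where it is let go but for a spring-back of under 0.3 rad.
- fine_knob_top (a point): Middle of the fine knob's top face, on the valve axis, 103 mm above the bench. The fine knob is a knurled cylinder of 22 mm diameter and 22 mm height; its foot is 2 mm above the top of the much wider coarse ring, which fingers round the knob should keep clear of.
- fine_stem: The fine knob's stem, inside the valve and out of sight, turning with the knob. It touches nothing but the seat, about 12 mm from the axis: a force of 4 N on it is a seating moment of about 0.05 N m, felt at the knob on top of the drag. Origin: on the valve axis, 51 mm above the bench.
- guard_cap: Loose guard cap, mouth down on the bench: grey cup, 65 mm outer and 60 mm inner diameter, 54 mm high, 50 mm deep inside, with a black grip stud of 24 mm diameter on top, 59 to 77 mm above the rim. About 0.11 kg. Origin: centre of the mouth at the rim; z up. Seated, its rim lies on the flange and its bore goes round the centring boss with 1.5 mm play all round.
- cap_grip (a point): Point on the cap's axis in the grip stud, 66 mm above the cap's rim.
- bottle_100_a: Bystander: 100 mL screw-cap bottle, 56 mm diameter, 108 mm high, standing. Origin: centre of its underside.
- spanner_1: Bystander: small open-ended spanner, 18 x 120 x 5 mm, lying in front of the valve along y. Origin: centre of its underside.
- beaker_50: Bystander: 50 mL glass beaker, 45 mm diameter, 56 mm high, standing behind the valve. Origin: centre of its underside.
Mind the look-alikes: they are no part of the job. Leave any brown look-alike of the guard_cap alone.

How it is judged:
By the outcome, as a careful person would: the job done as asked, in the order asked, and still so for the second after the job is handed in, with the robot touching nothing.
It also fails if it takes over 64 s, if anything falls off the work surface, if the arm or the gripper's body presses on something with over 40 N, if the wrist force passes 120 N, or if a joint passes its speed limit or range.

### The arm

A 6-joint arm with a two-finger parallel gripper is mounted at the origin on a cart in front of the work surface, level with it; the furniture and walls round the work are solid. World frame = base frame: x ahead of the robot, y to its left, z up, the work surface at z = 0. Lengths are in mm, angles in rad, forces in N, time in s.
With the tool pointing down it reaches from about 325 to 850 mm from the base axis. Payload 15.5 kg.
Tool frame: the origin (TCP) lies between the finger pads; the fingertips stand 11 mm ahead of it and the grasp point (between the pads) lies 8 mm behind it; x points along the fingers, z is the direction in which the jaws open and shut, and the axes are right-handed (so a half turn about x gives the same grasp; the last joint's range is limited). The gripper opens to 91 mm and grips with 3 to 60 N. Pads are 32 mm wide; open, the fingers measure 118 mm over their backs; the gripper's body (76 mm by 178 mm) begins 60 mm behind the grasp point.
Start: joints at [1.204, 0.494, 1.345, -0, 1.302, -0.096], TCP at [167.786, 602.058, 224.915] pointing down, gripper open.
Joint ranges: [-2.91, 2.91], [-0.82, 2.16], [0.22, 2.67], [-1.22, 4.37], [0.12, 2.79], [-3.08, 3.08]. Speed limits (rad/s): [1.89, 1.89, 2.57, 3.01, 3.01, 3.01].

### API

Orientations are given as a rotation vector (axis times angle).
In Python, from plant import robot gives the robot as it stands.
- The arm moves only by the tool apply_moves, never from a script. Its argument "series" is a list of rows, each a list of 3 entries, a list of its own where there are three numbers: the shift along the tool's x, y, z in m, then the turn, a rotation vector about the tool's x, y, z in rad, then the finger opening in m, from 0 to 0.0912. In form: [[[tx, ty, tz], [wx, wy, wz], hand], ...]. A call has 1 to 8 rows; each row shifts and turns the commanded pose from where the row before left it, along the tool's axes as they then stand; what a row does not reach is not made up. A row lasts 1/10 s, in which the tool goes at most 50 mm and 8.59 degrees, less where a joint would pass 70% of its speed; a pose out of reach is approached as far as the arm can. A call with a gripper value outside its range is refused whole. The fingers move at their own pace and stop on an object; "newtons" is the grip in N (left out, the last holds). Time passes only in rows, so rows that do not move let the fingers close. It gives the time, the measured TCP pose, the force and the opening at its end, in the units of the state.
- robot.sense(): the state, without advancing time (a new reading comes with each control period).
- robot.camera(name): name is "scene" or "top"; returns a dict with "color" (384x512x3 uint8, blue, green, red), "fov_y" (degrees; the focal length in pixels is half the picture's height over the tangent of half this angle, whatever the lens; pixels are square), "cx", "cy" (the principal point, pixels), "rvec" (rotation vector, rad) and "tvec" (3), from world to camera coordinates, as OpenCV has them. Camera axes: x right, y down, z forward; pixel columns grow to the right and rows downward; lengths in mm; the calibration is good to about 2 mm. A picture is of the moment at which its call begins. There is no depth.
- robot.job_done(): hands the job in, once; it reports no verdict.
The state is a dict: "time_s": time; "q": joint angles; "qvel": joint speeds; "joint_torque": joint torques, N m; "ee_pos": TCP position; "eef_rot": TCP orientation; "wrist_force": force on the tool from outside, world axes, zero at the start; "ft_torque": the same for the moment, N m; "grip_width": finger opening in mm.
Only numpy, scipy, OpenCV 4.12 (cv2) and the standard library are available. Lean on these libraries where they do the work, as an engineer would, in place of code of your own. Each camera call takes 0.05 s, during which the arm holds its last target.

## Working session

There is one attempt and no reset: what is moved stays moved. The work goes in short steps, Python scripts to look and compute and a tool call to move; the robot and the scene stay as the last step left them, time stands still between calls to the robot, and variables do not carry over. Pictures are saved under pics/ and viewed, and the job is handed in when it is done.

Besides the shell and the picture viewer there is one more tool, called after ">>>" as name([rows], argument=value, ...), one row to a line, values as JSON. apply_moves: Moves the arm, as the interface text tells. Its arguments: {"type":"object","properties":{"series":{"type":"array"},"newtons":{"type":"number"}},"required":["series"]}

```bash
mkdir -p pics; ls; python3 - <<'E'
from plant import robot
import cv2
s=robot.sense()
print({k:s[k] for k in s})
for n in ("scene","top"):
    c=robot.camera(n); cv2.imwrite(f"pics/{n}0.png",c["color"]); print(n,c["fov_y"],c["cx"],c["cy"],c["rvec"],c["tvec"])
E
```

```text
pics
{'time_s': 0.0, 'q': array([ 1.20347781e+00,  4.94160301e-01,  1.34609335e+00, -8.93034509e-06,
        1.30251076e+00, -9.55145008e-02]), 'qvel': array([ 0.0018972 , -0.00152775, -0.00049464, -0.00056956, -0.00069519,
       -0.00085567]), 'joint_torque': array([ 4.06283725e-03, -8.78846169e+01, -3.81857765e+01,  7.09396787e-02,
        5.34574699e-02, -1.08063407e-04]), 'ee_pos': array([167.67581971, 601.7247162 , 224.36528968]), 'eef_rot': array([-1.00734297,  1.32662033,  1.00630456]), 'wrist_force': array([ 0.34972457,  0.00207913, -0.8787448 ]), 'ft_torque': array([-0.00941321, -0.02094923, -0.03534817]), 'grip_width': 91.25068435044648}
scene 55.08039162565422 257.9374064471738 193.9565752856701 [ 2.19654345 -1.01594799  0.40364328] [-390.19251819  339.59098862  725.85783268]
top 45.79439716170852 255.4573718414138 192.30067342888916 [ 2.21496606 -2.1758968   0.08613012] [ -68.57357573  541.07037373 1340.83980675]
```

View pics/scene0.png

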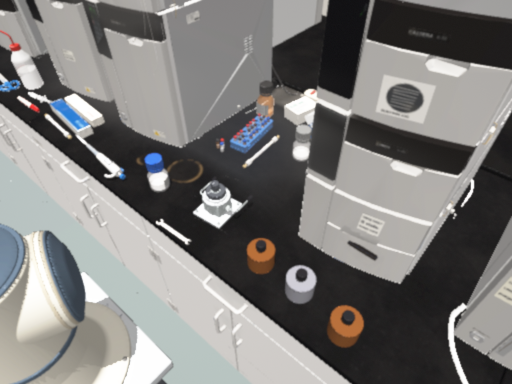

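View pics/top0.png

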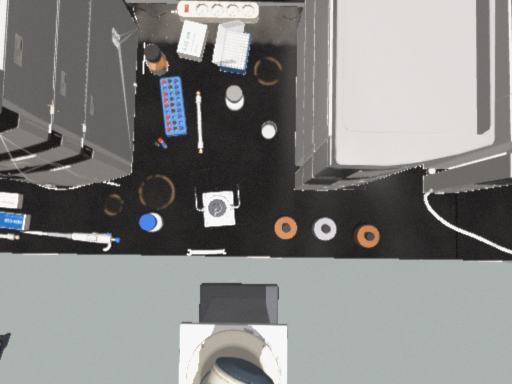

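```bash
cat > h.py <<'E'
import cv2,numpy as np
from plant import robot
from scipy.spatial.transform import Rotation as Rn
def cam(n):
    c=robot.camera(n); h=c["color"].shape[0]; f=h/2/np.tan(np.radians(c["fov_y"])/2)
    c["R"]=cv2.Rodrigues(np.array(c["rvec"],float))[0]; c["t"]=np.array(c["tvec"],float); c["K"]=np.array([[f,0,c["cx"]],[0,f,c["cy"]],[0,0,1.]])
    return c
def ray(c,u,v):
    d=c["R"].T@np.linalg.inv(c["K"])@np.array([u,v,1.]); o=-c["R"].T@c["t"]; return o,d/np.linalg.norm(d)
def onz(c,u,v,z):
    o,d=ray(c,u,v); return o+d*(z-o[2])/d[2]
def proj(c,p):
    q=c["K"]@(c["R"]@np.array(p,float)+c["t"]); return q[:2]/q[2]
def crop(c,u,v,w,h,s,fn):
    u0,v0=int(u-w/2),int(v-h/2); im=c["color"][max(v0,0):v0+h,max(u0,0):u0+w]
    cv2.imwrite(fn,cv2.resize(im,None,fx=s,fy=s,interpolation=cv2.INTER_CUBIC)); print(fn,"origin",max(u0,0),max(v0,0),"scale",s)
def st():
    s=robot.sense(); R=Rn.from_rotvec(s["eef_rot"]).as_matrix()
    print("t",round(s["time_s"],2),"pos",np.round(s["ee_pos"],2),"q",np.round(s["q"],3),"F",np.round(s["wrist_force"],2),"T",np.round(s["ft_torque"],3),"j6",round(s["joint_torque"][5],4),"w",round(s["grip_width"],2))
    print("R",np.round(R,3).tolist()); return s,R
E
python3 - <<'E'
from h import *
cs=cam("scene");ct=cam("top")
crop(ct,218,208,80,60,8,"pics/tv.png")
crop(cs,216,197,80,60,8,"pics/sv.png")
crop(ct,325,230,110,50,7,"pics/tc.png")
crop(cs,300,285,130,100,6,"pics/sc.png")
for u,v,z in [(218,208,103),(325,229,77),(286,228,77),(368,236,77),(150,222,108),(269,130,56),(235,97,50)]: print(u,v,onz(ct,u,v,z).round(1))
for u,v,z in [(215,187,103),(301,275,77),(154,160,108)]: print(u,v,onz(cs,u,v,z).round(1))
print(ray(ct,0,0)[0],ray(cs,0,0)[0])
st()
E
```

```text
pics/tv.png origin 178 178 scale 8
pics/sv.png origin 176 167 scale 8
pics/tc.png origin 270 205 scale 7
pics/sc.png origin 235 235 scale 6
218 208 [490.9  46.  103. ]
325 229 [ 437.2 -258.1   77. ]
286 228 [ 438.1 -146.8   77. ]
368 236 [ 419.4 -381.2   77. ]
150 222 [448.7 232.9 108. ]
269 130 [723.5 -94.9  56. ]
235 97 [821.3   6.9  50. ]
215 187 [483.5  40.2 103. ]
301 275 [ 432.4 -264.1   77. ]
154 160 [446.7 233.1 108. ]
[ 454.73891382  -40.52208493 1373.63799921] [  60.19435814 -463.03547235  759.22106442]
t 0.2 pos [167.7  601.87 224.57] q [ 1.204  0.494  1.346 -0.     1.302 -0.096] F [-0.7   0.13 -0.13] T [-0.061 -0.019 -0.021] j6 -0.0 w 91.47
R [[-0.0, -0.963, 0.268], [-0.001, 0.268, 0.963], [-1.0, 0.0, -0.001]]
```

View pics/tv.png

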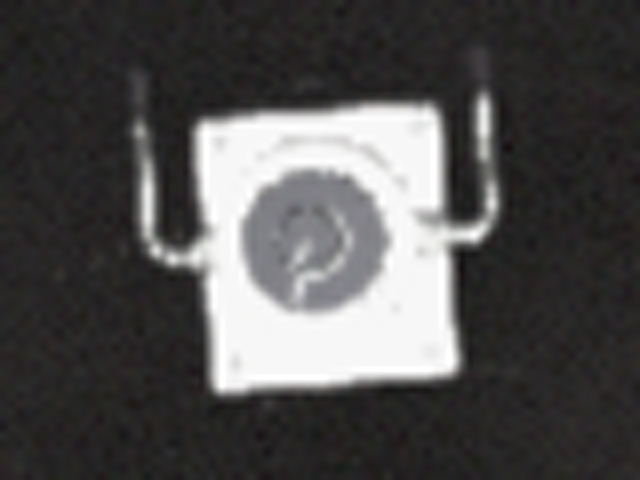

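View pics/sv.png

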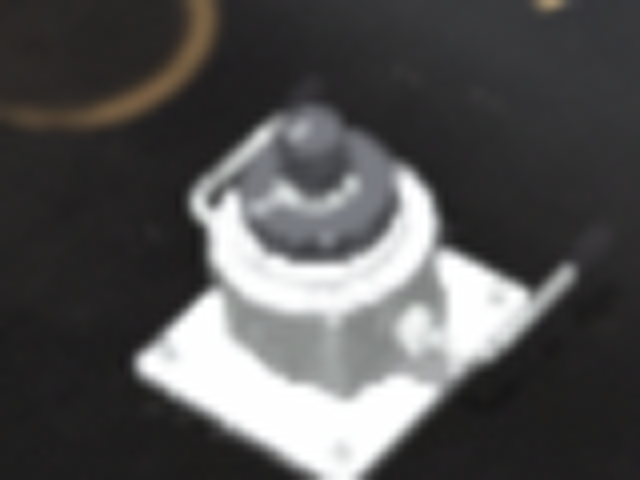

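View pics/tc.png

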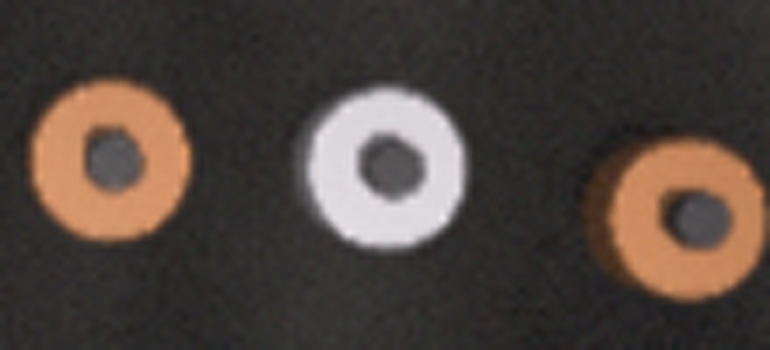

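View pics/sc.png

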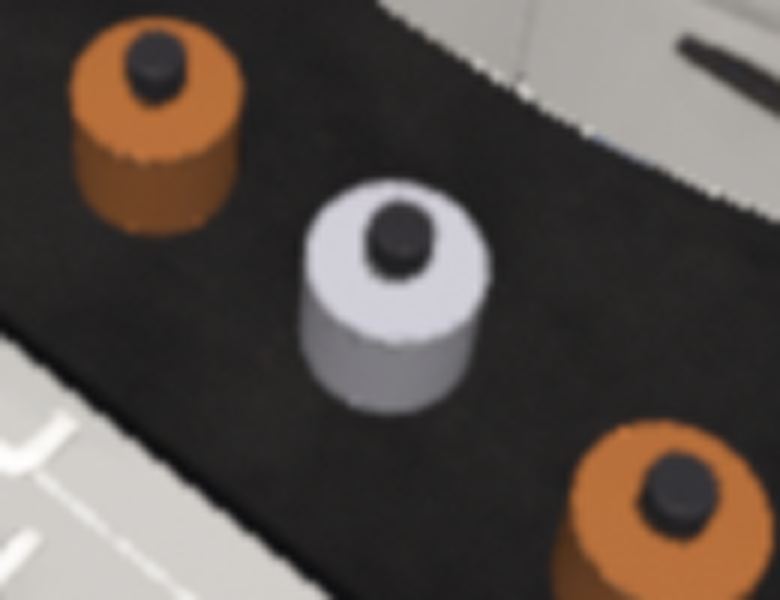

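```bash
cat > loc.py <<'E'
from h import *
def fit(mask,near):
    n,l,s,ce=cv2.connectedComponentsWithStats(mask.astype(np.uint8))
    k=1+np.argmin([np.hypot(*(ce[i]-near)) if s[i,4]>30 else 1e9 for i in range(1,n)])
    cn=cv2.findContours((l==k).astype(np.uint8),cv2.RETR_EXTERNAL,cv2.CHAIN_APPROX_NONE)[0][0]
    return cv2.fitEllipse(cv2.convexHull(cn)),s[k,4]
def discproj(c,p,r):  # centre of ellipse of a circle
    a=np.linspace(0,2*np.pi,60)[:-1]; pts=np.array([proj(c,[p[0]+r*np.cos(t),p[1]+r*np.sin(t),p[2]]) for t in a],np.float32)
    return cv2.fitEllipse(pts)
E
python3 - <<'E'
from loc import *
cs=cam("scene");ct=cam("top")
g=ct["color"].astype(int).mean(2); gs=cs["color"].astype(int).mean(2)
print("top ring samples", g[208,205:232].astype(int)); print("cap", g[229,310:342].astype(int))
# ring in top view: dark within white foot plate
sub=np.zeros_like(g); m=(g<175); box=np.zeros_like(m); box[196:219,206:229]=1
e,a=fit(m&box,(217,208)); print("ring",e,a,"->",onz(ct,*e[0],79).round(1))
e,a=fit((g>120),(325,229)); print("cap",e,a,"->",onz(ct,*e[0],54).round(1)); p=onz(ct,*e[0],54); print("model",discproj(ct,p,32.5))
# stud
box=np.zeros_like(m); box[221:237,317:334]=1
e,a=fit((g<150)&box,(326,229)); print("stud",e,a,onz(ct,*e[0],77).round(1),onz(ct,*e[0],70).round(1))
# scene
col=cs["color"].astype(int); 
print("scene cap col u=301", gs[262:306,301].astype(int)); print("row 290",gs[290,280:322].astype(int)); print("row 280",gs[280,280:322].astype(int))
print("scene knob row 185", gs[185,203:232].astype(int)); print("row 190", gs[190,203:232].astype(int))
print("knob col 215", gs[172:215,215].astype(int))
E
```

```text
top ring samples [245 247 245 164 134 132 129 122 132 133 151 172 141 134 131 120 182 141
 132 134 136 171 245 247 247 235 238]
cap [ 49  57  77 111 197 220 219 220 218 218 211 119  65  80  86  88  84  85
  83  86 126 211 217 219 218 209 124  57  43  44  44  40]
ring ((216.855224609375, 207.55133056640625), (17.36744499206543, 18.08327865600586), 73.66292572021484) 237 -> [492.8  50.9  79. ]
cap ((324.6897277832031, 228.6604461669922), (22.438020706176758, 22.775293350219727), 29.311508178710938) 352 -> [ 437.9 -261.1   54. ]
model ((324.68585205078125, 228.67820739746094), (22.293109893798828, 22.53881072998047), 149.64918518066406)
stud ((325.3525390625, 228.3006134033203), (8.603470802307129, 9.834263801574707), 129.67086791992188) 72 [ 439.2 -259.1   77. ] [ 439.1 -260.3   70. ]
scene cap col u=301 [ 30  31  53 132 187 183 127  65  53  52  52  53  54  53  56  48  36  34
  42  92 169 206 210 210 210 210 211 210 203 187 154 127 126 126 126 126
 126 126 126 126 122  92  46  32]
row 290 [ 38  39  39  36  50  83 102 108 112 115 116 119 120 124 145 172 188 199
 205 206 204 203 203 204 206 206 199 188 180 165 139 118 106  90  61  39
  37  36  38  37  37  36]
row 280 [ 33  33  33  33  36  76 160 203 209 209 210 210 210 210 210 204 165 115
  83  56  45  42  45  65  86 141 188 207 210 210 210 210 210 210 207 180
 117  49  33  35  34  36]
scene knob row 185 [ 34  49  98 168 200 173 133 105  85  99 115 118 116 109  98  88  99 118
 122 111  88  58  38  36  37  37  39  39  38]
row 190 [103 122 125 117 123 125 134 173 197 162 105  82  79  78  98 129 185 177
 133 125 125 123 157 238 247 209 114  48  37]
knob col 215 [ 41  40  38  38  44  51  51  53  93 118 127 128 124 116  94  80  77  72
  79 114 168 164 130 124 113  89  72 116 235 248 228 239 250 233 177 152
 146 146 150 150 149 153 163]
```

```bash
python3 - <<'E'
from loc import *
cs=cam("scene");ct=cam("top")
gs=cs["color"].astype(int).mean(2)
e,a=fit((gs>165),(301,276)); print("cap top",e,a,onz(cs,*e[0],54).round(1)); p=onz(cs,*e[0],54); print(discproj(cs,p,32.5))
# whole cap bottom, ring sides: silhouettes mid columns
print("pred scene of top-found cap", discproj(cs,(437.9,-261.1,54),32.5)[0], "stud",proj(cs,(437.9,-261.1,77)))
print("valve: predicted knob",discproj(cs,(492.8,50.9,103),11), "ring",discproj(cs,(492.8,50.9,79),26),"flange",discproj(cs,(492.8,50.9,58),36))
for v in (182,184,186,188): 
    r=gs[v,203:235]; print(v,r.astype(int).tolist())
for v in (198,200,202,204,206): print(v,gs[v,198:236].astype(int).tolist())
# foot plate corners
box=np.zeros(gs.shape,bool); box[165:240,185:255]=1
E
```

```text
cap top ((300.6964111328125, 278.4724426269531), (25.62904167175293, 29.596691131591797), 106.7651138305664) 459 [ 437.5 -261.9   54. ]
((300.73089599609375, 278.8436584472656), (26.134414672851562, 30.36972999572754), 105.78656005859375)
pred scene of top-found cap (300.5157165527344, 278.50726318359375) stud [301.36679573 272.47097464]
valve: predicted knob ((214.58644104003906, 183.09262084960938), (6.077661037445068, 8.745038986206055), 83.54610443115234) ring ((215.3858184814453, 189.81724548339844), (14.354766845703125, 20.29433250427246), 83.32901763916016) flange ((216.05953979492188, 195.52886962890625), (19.85445785522461, 27.660886764526367), 83.13251495361328)
182 [31, 31, 32, 33, 40, 81, 134, 148, 132, 130, 156, 150, 127, 123, 117, 89, 54, 45, 40, 38, 38, 37, 37, 37, 39, 39, 40, 40, 42, 43, 43, 44]
184 [32, 34, 45, 89, 170, 211, 178, 113, 103, 140, 145, 129, 125, 122, 116, 102, 108, 115, 105, 84, 56, 41, 37, 37, 38, 39, 39, 38, 39, 40, 41, 42]
186 [52, 105, 168, 192, 166, 134, 124, 108, 84, 85, 94, 95, 94, 88, 80, 78, 94, 115, 125, 123, 113, 87, 61, 46, 37, 37, 36, 38, 3
[... 414 characters left out ...]
6, 237, 235, 235, 235, 236, 237, 236, 232, 240, 239, 228, 236, 249, 252, 251, 235, 180, 145, 190, 247, 253, 252, 245, 224]
202 [33, 31, 31, 44, 93, 134, 178, 226, 249, 253, 252, 251, 249, 245, 241, 238, 233, 227, 226, 225, 226, 237, 247, 249, 247, 249, 245, 227, 187, 146, 133, 135, 151, 220, 251, 254, 254, 254]
204 [34, 50, 118, 219, 247, 229, 168, 152, 175, 205, 230, 242, 248, 252, 253, 253, 249, 250, 252, 250, 249, 246, 238, 232, 221, 189, 157, 144, 139, 143, 144, 138, 141, 175, 245, 254, 254, 253]
206 [126, 219, 252, 254, 254, 243, 185, 152, 141, 141, 142, 148, 157, 168, 175, 177, 177, 178, 193, 215, 199, 167, 151, 139, 136, 146, 151, 157, 196, 234, 236, 207, 168, 181, 244, 253, 254, 254]
```

>>> apply_moves([
  [[0,-0.028,-0.027],[0,0,0],0.06],
  [[0,-0.029,-0.028],[0,0,0],0.05],
  [[0,-0.029,-0.028],[0,0,0],0.05],
  [[0,-0.029,-0.028],[0,0,0],0.05],
  [[0,-0.029,-0.028],[0,0,0],0.05],
  [[0,-0.029,-0.028],[0,0,0],0.05],
  [[0,-0.029,-0.028],[0,0,0],0.05],
  [[0,-0.029,-0.028],[0,0,0],0.05],
])

```text
time_s: 1.2
ee_pos: [331.0, 323.9, 225.1]
eef_rot: [-1.007, 1.325, 1.007]
wrist_force: [-0.0, 0.8, -0.7]
grip_width: 50.3
```

>>> apply_moves([
  [[0,-0.029,-0.028],[0,0,0],0.05],
  [[0,-0.029,-0.028],[0,0,0],0.05],
  [[0,-0.029,-0.028],[0,0,0],0.05],
  [[0,-0.029,-0.028],[0,0,0],0.05],
  [[0,-0.029,-0.028],[0,0,0],0.05],
  [[0,-0.028,-0.027],[0,0,0],0.05],
  [[0,-0.028,-0.027],[0,0,0],0.05],
  [[0,0,0],[0,0,0],0.05],
])

```text
time_s: 2.0
ee_pos: [474.3, 81.1, 225.1]
eef_rot: [-1.005, 1.326, 1.003]
wrist_force: [1.8, -0.7, -0.1]
grip_width: 49.6
```

```bash
python3 - <<'E'
from h import *
s,R=st(); print((R.T@(np.array([492.8,50.9,150])-s["ee_pos"])).round(1))
E
```

```text
t 2.0 pos [474.31  81.1  225.07] q [ 4.600e-02  2.920e-01  1.690e+00 -1.000e-03  1.159e+00 -1.249e+00] F [ 1.76 -0.74 -0.08] T [-0.002 -0.057 -0.029] j6 -1.8937 w 49.61
R [[0.002, -0.962, 0.272], [-0.001, 0.272, 0.962], [-1.0, -0.002, -0.0]]
[ 75.1 -25.9 -24. ]
```

>>> apply_moves([
  [[0.02,-0.013,-0.012],[0,0,0],0.05],
  [[0.03,-0.013,-0.012],[0,0,0],0.05],
  [[0.03,0,0],[0,0,0],0.05],
  [[0.01,0,0],[0,0,0],0.05],
  [[0,0,0],[0,0,0],0.05],
  [[0,0,0],[0,0,0],0.05],
])

```text
time_s: 2.6
ee_pos: [490.9, 54.7, 135.9]
eef_rot: [-1.007, 1.325, 1.007]
wrist_force: [0.5, -0.2, 0.5]
grip_width: 49.9
```

```bash
python3 - <<'E'
from h import *
s,R=st(); print((R.T@(np.array([492.8,50.9,96])-s["ee_pos"])).round(1))
cs=cam("scene");ct=cam("top")
crop(cs,216,187,80,60,10,"pics/s1.png");crop(ct,216,205,80,60,10,"pics/t1.png")
st()
E
```

```text
t 2.6 pos [490.9   54.73 135.89] q [-0.01   0.43   1.77   0.     0.941 -1.31 ] F [ 0.46 -0.23  0.47] T [-0.042 -0.01   0.034] j6 0.0115 w 49.88
R [[0.001, -0.963, 0.268], [0.0, 0.268, 0.963], [-1.0, -0.001, 0.0]]
[39.9 -2.8 -3.2]
pics/s1.png origin 176 157 scale 10
pics/t1.png origin 176 175 scale 10
t 2.7 pos [491.22  54.64 136.21] q [-0.01   0.429  1.77   0.     0.94  -1.31 ] F [0.33 0.08 0.4 ] T [-0.009  0.024 -0.025] j6 0.0083 w 50.08
R [[0.002, -0.963, 0.268], [-0.0, 0.268, 0.963], [-1.0, -0.002, 0.001]]
```

View pics/s1.png

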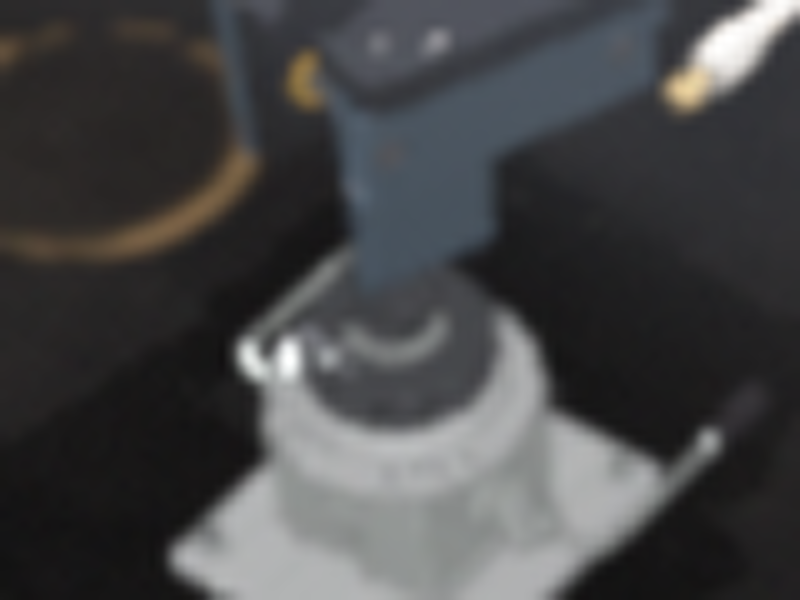

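>>> apply_moves([
  [[0.0,-0.0028,-0.0032],[0,0,0],0.05],
  [[0.013,0,0],[0,0,0],0.05],
  [[0.013,0,0],[0,0,0],0.05],
  [[0.013,0,0],[0,0,0],0.045],
  [[0,0,0],[0,0,0],0.035],
  [[0,0,0],[0,0,0],0.03],
], newtons=25)

```text
time_s: 3.3
ee_pos: [492.7, 50.4, 96.5]
eef_rot: [-1.007, 1.325, 1.006]
wrist_force: [0.2, 0.4, -0.2]
grip_width: 31.8
```

```bash
python3 - <<'E'
from h import *
s,R=st(); print((R.T@(np.array([492.8,50.9,96])-s["ee_pos"])).round(1))
cs=cam("scene")
crop(cs,216,187,80,60,10,"pics/s2.png")
E
```

```text
t 3.3 pos [492.68  50.35  96.47] q [-0.019  0.494  1.805 -0.     0.842 -1.318] F [ 0.19  0.42 -0.22] T [ 0.01  -0.     0.002] j6 -0.0068 w 31.77
R [[0.0, -0.963, 0.268], [-0.0, 0.268, 0.963], [-1.0, -0.0, 0.0]]
[0.5 0.  0.6]
pics/s2.png origin 176 157 scale 10
```

View pics/s2.png

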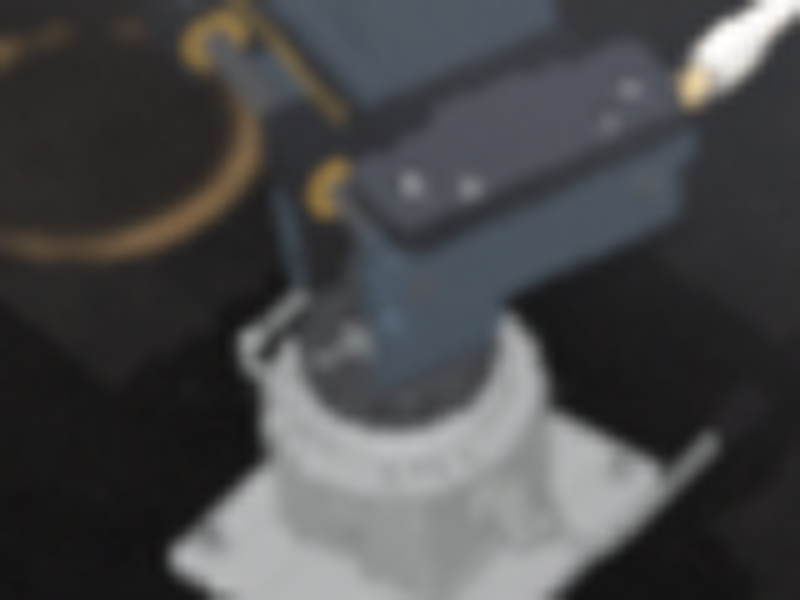

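>>> apply_moves([
  [[0,0,0],[0,0,0],0.024],
  [[0,0,0],[0,0,0],0.018],
  [[0,0,0],[0,0,0],0.015],
  [[0,0,0],[0,0,0],0.015],
  [[0,0,0],[0,0,0],0.015],
  [[0,0,0],[0,0,0],0.015],
], newtons=25)

```text
time_s: 3.95
ee_pos: [493.3, 51.4, 96.7]
eef_rot: [-1.006, 1.323, 1.006]
wrist_force: [2.2, 11.7, 4.0]
grip_width: 20.9
```

```bash
python3 - <<'E'
from h import *
s,R=st(); print("tool F",(R.T@s["wrist_force"]).round(2))
E
```

```text
t 3.95 pos [493.29  51.4   96.74] q [-0.018  0.494  1.804  0.002  0.841 -1.318] F [ 2.16 11.73  3.99] T [ 2.119 -0.323  0.022] j6 0.0119 w 20.9
R [[0.002, -0.963, 0.269], [0.001, 0.269, 0.963], [-1.0, -0.002, 0.002]]
tool F [-3.97  1.06 11.89]
```

>>> apply_moves([
  [[0,0,0.0008],[0,0,0],0.015],
  [[0,0,0],[0,0,0],0.015],
  [[0,0,0],[0,0,0],0.015],
], newtons=25)

```text
time_s: 4.25
ee_pos: [493.3, 51.6, 96.7]
eef_rot: [-1.007, 1.324, 1.006]
wrist_force: [0.5, 5.1, 6.1]
grip_width: 21.4
```

```bash
python3 - <<'E'
from h import *
s,R=st(); print("tool F",(R.T@s["wrist_force"]).round(2))
E
```

```text
t 4.25 pos [493.28  51.61  96.71] q [-1.700e-02  4.940e-01  1.804e+00  1.000e-03  8.420e-01 -1.316e+00] F [0.47 5.06 6.14] T [ 0.789 -0.032  0.005] j6 0.0362 w 21.39
R [[0.002, -0.963, 0.268], [0.0, 0.268, 0.963], [-1.0, -0.002, 0.001]]
tool F [-6.14  0.9   5.01]
```

>>> apply_moves([
  [[0,0,0.0006],[0,0,0],0.015],
  [[0,0,0],[0.1,0,0],0.015],
  [[0,0,0],[0.1,0,0],0.015],
  [[0,0,0],[0.1,0,0],0.015],
  [[0,0,0],[0.1,0,0],0.015],
  [[0,0,0],[0.1,0,0],0.015],
  [[0,0,0],[0.0,0,0],0.015],
  [[0,0,0],[0,0,0],0.015],
], newtons=25)

```text
time_s: 5.05
ee_pos: [493.2, 51.7, 96.7]
eef_rot: [-0.625, 1.478, 0.624]
wrist_force: [-1.1, -1.7, 7.6]
grip_width: 21.1
```

```bash
python3 - <<'E'
from h import *
s,R=st(); print("tool F",(R.T@s["wrist_force"]).round(2))
E
```

```text
t 5.05 pos [493.22  51.67  96.7 ] q [-0.016  0.494  1.804 -0.     0.842 -0.815] F [-1.08 -1.65  7.57] T [-0.32   0.25  -0.054] j6 0.2612 w 21.13
R [[0.001, -0.717, 0.698], [-0.0, 0.698, 0.717], [-1.0, -0.001, 0.001]]
tool F [-7.57 -0.39 -1.93]
```

```bash
python3 - <<'E'
from h import *
for i in range(6):
    c=robot.camera("scene"); s=robot.sense(); print(s["time_s"],s["wrist_force"].round(2),s["ft_torque"].round(3),round(s["joint_torque"][5],4),round(s["q"][5],4),round(s["qvel"][5],4))
E
```

```text
5.1 [-0.6  -0.51  6.16] [-0.387  0.26  -0.032] 0.0277 -0.8147 -0.002
5.15 [-1.13 -2.3   7.09] [-0.456  0.3   -0.102] -0.0316 -0.8148 0.0001
5.2 [-1.34 -1.19  7.61] [-0.401  0.257 -0.06 ] -0.0453 -0.8149 0.0005
5.25 [-0.18 -1.75  6.8 ] [-0.405  0.315 -0.046] -0.0485 -0.8148 -0.0014
5.3 [-0.38 -0.98  6.84] [-0.375  0.301 -0.06 ] -0.0493 -0.8148 0.0009
5.35 [-1.59 -2.64  6.68] [-0.448  0.257 -0.069] -0.0493 -0.8148 -0.0007
```

>>> apply_moves([
  [[-0.0003,0,-0.0002],[0.1,0,0],0.015],
  [[0,0,0],[0.1,0,0],0.015],
  [[0,0,0],[0.1,0,0],0.015],
  [[0,0,0],[0,0,0],0.015],
  [[0,0,0],[0,0,0],0.015],
  [[0,0,0],[0,0,0],0.015],
  [[0,0,0],[0.0,0,0],0.015],
], newtons=25)

```text
time_s: 6.05
ee_pos: [493.1, 51.6, 96.7]
eef_rot: [-0.394, 1.534, 0.393]
wrist_force: [0.6, -1.4, 6.8]
grip_width: 21.4
```

```bash
cat > r.py <<'E'
from h import *
s=robot.sense();print(round(s["time_s"],2),s["wrist_force"].round(2),s["ft_torque"].round(3),"j6",round(s["joint_torque"][5],4),round(s["q"][5],4),round(s["grip_width"],2))
E
python3 r.py
```

```text
6.05 [ 0.57 -1.4   6.84] [-0.289  0.051 -0.063] j6 -0.0499 -0.5183 21.35
```

Torque still pure drag (0.8 rad turned). Continue in 0.15 rad steps.

>>> apply_moves([
  [[0,0,0],[0.05,0,0],0.015],
  [[0,0,0],[0.05,0,0],0.015],
  [[0,0,0],[0.05,0,0],0.015],
  [[0,0,0],[0,0,0],0.015],
  [[0,0,0],[0,0,0],0.015],
  [[0,0,0],[0,0,0],0.015],
])

```text
time_s: 6.65
ee_pos: [493.1, 51.6, 96.7]
eef_rot: [-0.277, 1.552, 0.276]
wrist_force: [0.1, -0.5, 6.5]
grip_width: 21.2
```

```bash
python3 r.py
```

```text
6.65 [ 0.12 -0.5   6.52] [-0.258  0.136  0.014] j6 -0.0412 -0.3683 21.22
```

>>> apply_moves([
  [[0,0,0],[0.05,0,0],0.015],
  [[0,0,0],[0.05,0,0],0.015],
  [[0,0,0],[0.05,0,0],0.015],
  [[0,0,0],[0,0,0],0.015],
  [[0,0,0],[0,0,0],0.015],
  [[0,0,0],[0,0,0],0.015],
  [[0,0,0],[0,0,0],0.015],
])

```text
time_s: 7.35
ee_pos: [493.0, 51.6, 96.7]
eef_rot: [-0.159, 1.564, 0.159]
wrist_force: [-0.4, -0.5, 7.7]
grip_width: 21.3
```

```bash
python3 r.py
```

```text
7.35 [-0.39 -0.46  7.67] [-0.276  0.28  -0.016] j6 -0.0493 -0.2184 21.33
```

>>> apply_moves([
  [[0,0,0],[0.05,0,0],0.015],
  [[0,0,0],[0.05,0,0],0.015],
  [[0,0,0],[0.05,0,0],0.015],
  [[0,0,0],[0,0,0],0.015],
  [[0,0,0],[0,0,0],0.015],
  [[0,0,0],[0,0,0],0.015],
  [[0,0,0],[0,0,0],0.015],
])

```text
time_s: 8.05
ee_pos: [493.0, 51.6, 96.7]
eef_rot: [-0.041, 1.57, 0.041]
wrist_force: [-0.8, -1.0, 8.7]
grip_width: 21.2
```

```bash
python3 r.py
```

```text
8.05 [-0.85 -1.01  8.67] [-0.253  0.26  -0.034] j6 -0.0494 -0.0683 21.24
```

>>> apply_moves([
  [[0,0,0],[0.05,0,0],0.015],
  [[0,0,0],[0.05,0,0],0.015],
  [[0,0,0],[0.05,0,0],0.015],
  [[0,0,0],[0,0,0],0.015],
  [[0,0,0],[0,0,0],0.015],
  [[0,0,0],[0,0,0],0.015],
  [[0,0,0],[0,0,0],0.015],
])

```text
time_s: 8.75
ee_pos: [492.9, 51.6, 96.7]
eef_rot: [0.077, 1.569, -0.077]
wrist_force: [-0.4, -0.2, 7.8]
grip_width: 20.8
```

```bash
python3 r.py
```

```text
8.75 [-0.36 -0.18  7.75] [-0.245  0.267 -0.057] j6 -0.0496 0.0817 20.81
```

>>> apply_moves([
  [[0,0,0],[0.05,0,0],0.015],
  [[0,0,0],[0.05,0,0],0.015],
  [[0,0,0],[0.05,0,0],0.015],
  [[0,0,0],[0,0,0],0.015],
  [[0,0,0],[0,0,0],0.015],
  [[0,0,0],[0,0,0],0.015],
  [[0,0,0],[0,0,0],0.015],
])

```text
time_s: 9.45
ee_pos: [492.9, 51.6, 96.7]
eef_rot: [0.195, 1.561, -0.194]
wrist_force: [-1.5, -0.8, 7.8]
grip_width: 21.2
```

```bash
python3 r.py
```

```text
9.45 [-1.48 -0.78  7.79] [-0.191  0.308 -0.04 ] j6 -0.0234 0.2316 21.15
```

```bash
python3 - <<'E'
from h import *
for i in range(4):
    robot.camera("scene"); s=robot.sense(); print(s["time_s"],s["wrist_force"].round(1),s["ft_torque"].round(3),round(s["joint_torque"][5],4),round(s["q"][5],4))
E
```

```text
9.5 [-1.  -0.5  8. ] [-0.266  0.359  0.015] -0.0237 0.2317
9.55 [-1.4  0.   8.3] [-0.158  0.306 -0.032] -0.0237 0.2317
9.6 [-0.9 -0.9  8.5] [-0.189  0.337 -0.081] -0.0236 0.2316
9.65 [-1.2 -0.9  7.5] [-0.204  0.395 -0.009] -0.0236 0.2316
```

>>> apply_moves([
  [[0,0,0],[0.03,0,0],0.015],
  [[0,0,0],[0.03,0,0],0.015],
  [[0,0,0],[0.02,0,0],0.015],
  [[0,0,0],[0,0,0],0.015],
  [[0,0,0],[0,0,0],0.015],
  [[0,0,0],[0,0,0],0.015],
  [[0,0,0],[0,0,0],0.015],
])

```text
time_s: 10.35
ee_pos: [492.8, 51.7, 96.7]
eef_rot: [0.257, 1.555, -0.257]
wrist_force: [-0.8, -0.1, 7.1]
grip_width: 21.3
```

```bash
python3 r.py
```

```text
10.35 [-0.77 -0.07  7.1 ] [-0.172  0.363  0.053] j6 0.0595 0.3116 21.29
```

>>> apply_moves([
  [[0,0,0],[0.02,0,0],0.015],
  [[0,0,0],[0.02,0,0],0.015],
  [[0,0,0],[0.02,0,0],0.015],
  [[0,0,0],[0.01,0,0],0.015],
  [[0,0,0],[0,0,0],0.015],
  [[0,0,0],[0,0,0],0.015],
  [[0,0,0],[0,0,0],0.015],
  [[0,0,0],[0,0,0],0.015],
])

```text
time_s: 11.15
ee_pos: [492.8, 51.7, 96.7]
eef_rot: [0.312, 1.548, -0.312]
wrist_force: [-0.5, -1.1, 8.9]
grip_width: 21.2
```

```bash
python3 r.py; python3 r.py
```

```text
11.15 [-0.53 -1.1   8.88] [-0.105  0.374  0.1  ] j6 0.1151 0.3816 21.22
11.15 [-0.53 -1.1   8.88] [-0.105  0.374  0.1  ] j6 0.1151 0.3816 21.22
```

>>> apply_moves([
  [[0,0,0],[0,0,0],0.024],
  [[0,0,0],[0,0,0],0.03],
  [[0,0,0],[0,0,0],0.04],
  [[0,0,0],[0,0,0],0.045],
  [[-0.01,0,0],[0,0,0],0.045],
  [[-0.03,0,0],[0,0,0],0.045],
  [[-0.04,0,0],[0,0,0],0.045],
  [[-0.04,0,0],[0,0,0],0.045],
])

```text
time_s: 11.95
ee_pos: [492.2, 51.7, 218.1]
eef_rot: [0.314, 1.548, -0.314]
wrist_force: [0.6, -0.1, -1.0]
grip_width: 44.8
```

```bash
python3 - <<'E'
from h import *
s,R=st(); print((R.T@(np.array([437.7,-261.3,150])-s["ee_pos"])).round(1))
E
```

```text
t 11.95 pos [492.16  51.7  218.15] q [-0.016  0.32   1.667  0.     1.155  0.385] F [ 0.6  -0.06 -1.01] T [-0.119  0.055 -0.02 ] j6 -0.0051 w 44.8
R [[-0.001, 0.39, 0.921], [0.0, 0.921, -0.39], [-1.0, -0.0, -0.001]]
[  68.2 -309.4   72. ]
```

>>> apply_moves([
  [[0,-0.034,0.008],[0,0,0],0.05],
  [[0,-0.039,0.009],[0,0,0],0.05],
  [[0,-0.04,0.009],[0,0,0],0.05],
  [[0,-0.04,0.01],[0,0,0],0.05],
  [[0,-0.04,0.009],[0,0,0],0.05],
  [[0,-0.04,0.009],[0,0,0],0.05],
  [[0,-0.04,0.009],[0,0,0],0.05],
  [[0,-0.036,0.009],[0,0,0],0.05],
])

```text
time_s: 12.75
ee_pos: [437.6, -262.7, 217.0]
eef_rot: [0.315, 1.547, -0.315]
wrist_force: [0.3, -0.3, -0.2]
grip_width: 49.9
```

>>> apply_moves([
  [[0.03,0,0],[0,0,0],0.05],
  [[0.04,0,0],[0,0,0],0.05],
  [[0.03,0,0],[0,0,0],0.05],
  [[0.0,0,0],[0,0,0],0.05],
  [[0,0,0],[0,0,0],0.05],
])

```text
time_s: 13.25
ee_pos: [438.5, -261.0, 117.1]
eef_rot: [0.315, 1.548, -0.314]
wrist_force: [-0.1, -0.5, 0.9]
grip_width: 50.3
```

```bash
python3 - <<'E'
from h import *
s,R=st(); print((R.T@(np.array([437.7,-261.3,69])-s["ee_pos"])).round(1))
cs=cam("scene");ct=cam("top")
crop(ct,217,208,40,40,14,"pics/t3.png")
crop(cs,301,270,80,60,10,"pics/s3.png")
E
```

```text
t 13.25 pos [ 438.48 -261.03  117.12] q [-0.654  0.477  1.749 -0.     0.915 -0.253] F [-0.11 -0.53  0.93] T [-0.103  0.12  -0.036] j6 -0.0069 w 50.27
R [[-0.0, 0.39, 0.921], [0.0, 0.921, -0.39], [-1.0, 0.0, -0.0]]
[48.1 -0.6 -0.6]
pics/t3.png origin 197 188 scale 14
pics/s3.png origin 261 240 scale 10
```

View pics/s3.png

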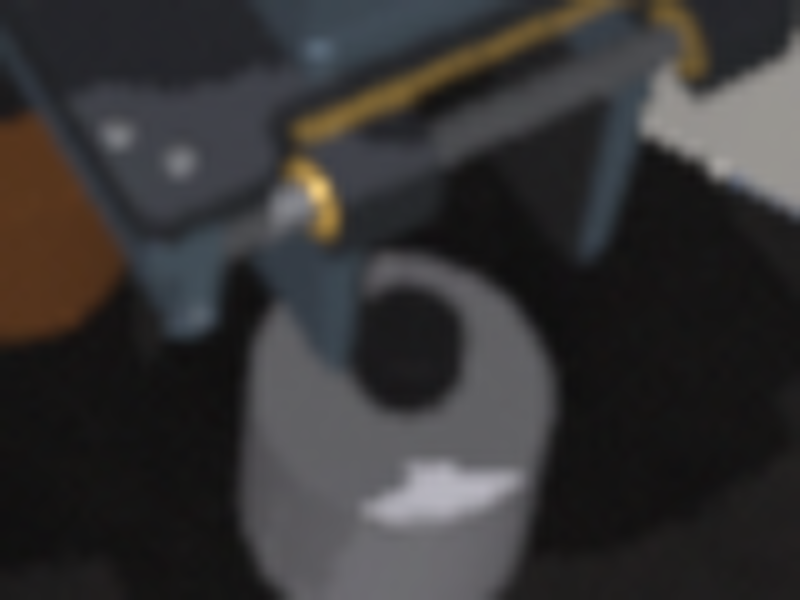

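View pics/t3.png

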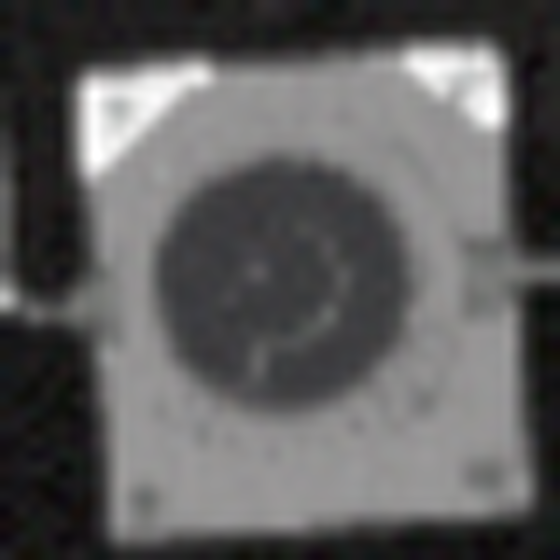

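>>> apply_moves([
  [[0.018,-0.0006,-0.0006],[0,0,0],0.05],
  [[0.015,0,0],[0,0,0],0.05],
  [[0.012,0,0],[0,0,0],0.04],
  [[0.003,0,0],[0,0,0],0.03],
  [[0,0,0],[0,0,0],0.024],
  [[0,0,0],[0,0,0],0.018],
  [[0,0,0],[0,0,0],0.015],
  [[0,0,0],[0,0,0],0.015],
], newtons=25)

```text
time_s: 14.15
ee_pos: [438.0, -261.5, 68.8]
eef_rot: [0.314, 1.547, -0.315]
wrist_force: [1.1, -0.9, 2.3]
grip_width: 23.3
```

```bash
python3 - <<'E'
from h import *
s,R=st(); print("toolF",(R.T@s["wrist_force"]).round(2))
E
```

```text
t 14.15 pos [ 437.97 -261.53   68.78] q [-0.655  0.555  1.792  0.     0.793 -0.254] F [ 1.15 -0.91  2.27] T [-0.142 -0.063 -0.021] j6 -0.0007 w 23.33
R [[0.001, 0.39, 0.921], [-0.001, 0.921, -0.39], [-1.0, -0.0, 0.001]]
toolF [-2.26 -0.39  1.41]
```

>>> apply_moves([
  [[-0.01,0,0],[0,0,0],0.015],
  [[-0.03,0,0],[0,0,0],0.015],
  [[-0.04,0,0],[0,0,0],0.015],
  [[-0.04,0,0],[0,0,0],0.015],
  [[-0.02,0,0],[0,0,0],0.015],
  [[0,0,0],[0,0,0],0.015],
  [[0,0,0],[0,0,0],0.015],
])

```text
time_s: 14.85
ee_pos: [437.4, -261.1, 208.5]
eef_rot: [0.314, 1.547, -0.315]
wrist_force: [-0.2, 0.2, -0.7]
grip_width: 22.8
```

```bash
python3 - <<'E'
from h import *
s,R=st(); print("toolF",(R.T@s["wrist_force"]).round(2)); print((R.T@(np.array([492.8,51.7,200])-s["ee_pos"])).round(1))
cs=cam("scene");ct=cam("top")
crop(cs,*proj(cs,[438,-261.5,165]),100,75,8,"pics/s4.png");crop(ct,*proj(ct,[438,-261.5,165]),80,60,10,"pics/t4.png")
E
```

```text
t 14.85 pos [ 437.36 -261.11  208.47] q [-0.655  0.351  1.649 -0.     1.142 -0.254] F [-0.2   0.17 -0.74] T [-0.108  0.052  0.033] j6 0.001 w 22.79
R [[0.0, 0.39, 0.921], [-0.0, 0.921, -0.39], [-1.0, -0.0, 0.001]]
toolF [ 0.74  0.08 -0.25]
[  8.4 309.6 -71.1]
pics/s4.png origin 255 210 scale 8
pics/t4.png origin 291 199 scale 10
```

View pics/s4.png

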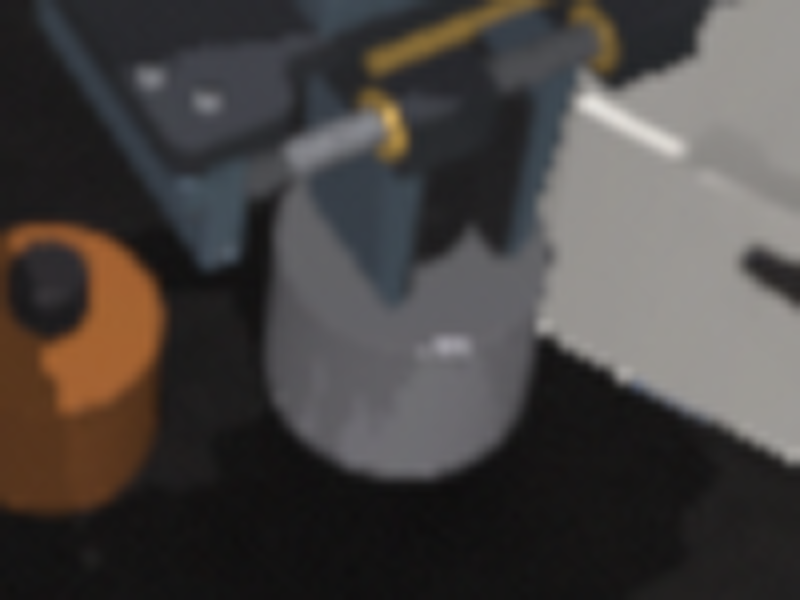

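View pics/t4.png

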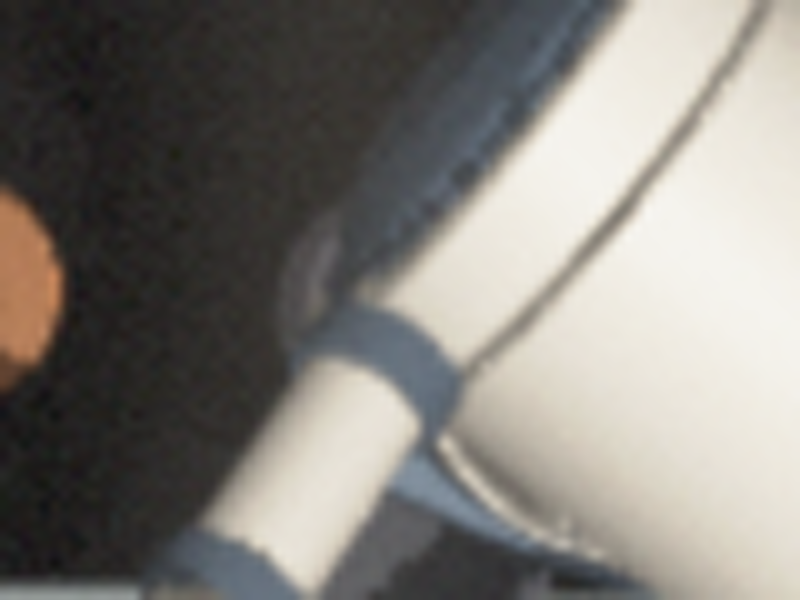

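>>> apply_moves([
  [[0,0.02,-0.005],[0,0,0],0.015],
  [[0,0.035,-0.008],[0,0,0],0.015],
  [[0,0.04,-0.009],[0,0,0],0.015],
  [[0,0.04,-0.009],[0,0,0],0.015],
  [[0,0.04,-0.009],[0,0,0],0.015],
  [[0,0.04,-0.009],[0,0,0],0.015],
  [[0,0.04,-0.009],[0,0,0],0.015],
  [[0,0.035,-0.009],[0,0,0],0.015],
])

```text
time_s: 15.75
ee_pos: [488.5, 33.9, 207.1]
eef_rot: [0.314, 1.55, -0.315]
wrist_force: [0.7, 0.7, -0.5]
grip_width: 23.1
```

>>> apply_moves([
  [[0.004,0.019,-0.004],[0,0,0],0.015],
  [[0.004,0,0],[0,0,0],0.015],
  [[0,0,0],[0,0,0],0.015],
  [[0,0,0],[0,0,0],0.015],
])

```text
time_s: 16.15
ee_pos: [492.3, 50.2, 199.6]
eef_rot: [0.315, 1.549, -0.315]
wrist_force: [-0.2, 0.8, -0.7]
grip_width: 22.9
```

```bash
python3 - <<'E'
from h import *
s,R=st(); print((R.T@(np.array([492.8,51.7,190])-s["ee_pos"])).round(1))
cs=cam("scene");ct=cam("top")
p=s["ee_pos"]; print(proj(cs,p-[0,0,68.8]),proj(cs,[492.8,51.2,58]))
crop(cs,*proj(cs,[493,51,100]),90,70,8,"pics/s5.png");crop(ct,*proj(ct,[493,51,100]),80,60,10,"pics/t5.png")
E
```

```text
t 16.15 pos [492.33  50.2  199.64] q [-0.019  0.343  1.691 -0.     1.109  0.383] F [-0.19  0.8  -0.75] T [-0.116  0.088 -0.003] j6 0.0028 w 22.9
R [[-0.001, 0.391, 0.92], [-0.0, 0.92, -0.391], [-1.0, -0.001, -0.001]]
[ 9.6  1.6 -0.1]
[213.67598996 175.30474825] [216.00518472 195.21804468]
pics/s5.png origin 169 148 scale 8
pics/t5.png origin 176 177 scale 10
```

View pics/s5.png

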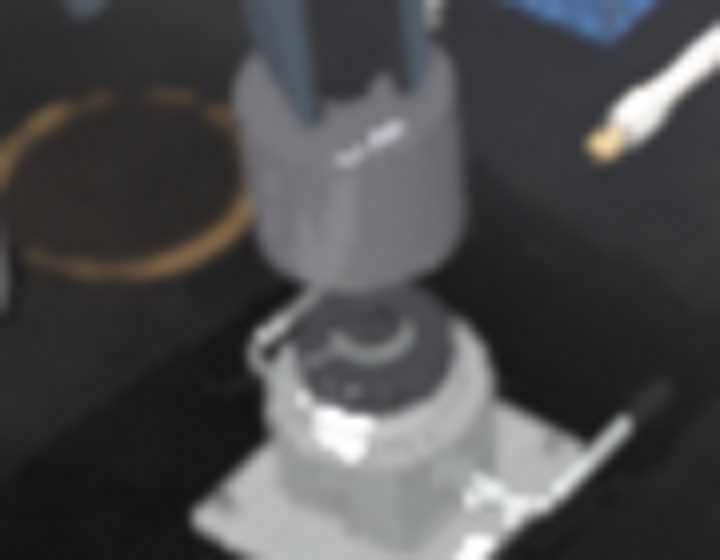

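View pics/t5.png

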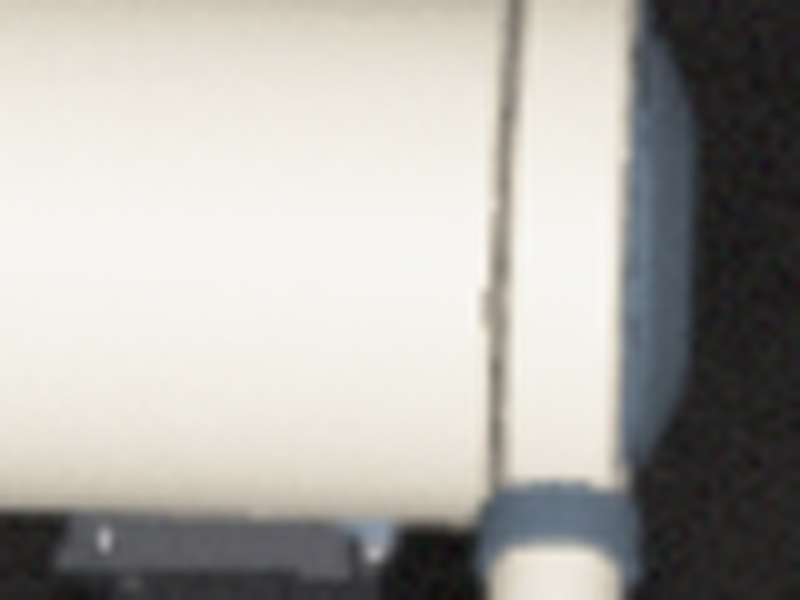

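```bash
python3 - <<'E'
from h import *
from scipy.spatial import ConvexHull
cs=cam("scene"); g=cs["color"].astype(float).mean(2); s=robot.sense(); p=s["ee_pos"]; print(p)
a=np.linspace(0,2*np.pi,721)
lo=np.array([proj(cs,[p[0]+32.5*np.cos(t),p[1]+32.5*np.sin(t),p[2]-68.8]) for t in a]);hi=np.array([proj(cs,[p[0]+32.5*np.cos(t),p[1]+32.5*np.sin(t),p[2]-14.8]) for t in a])
pts=np.vstack([lo,hi]); h=pts[ConvexHull(pts).vertices].astype(np.float32)
print("lo ext u",lo[:,0].min(),lo[:,0].max(),"bottom v",lo[:,1].max(), "at u",lo[lo[:,1].argmax(),0])
for v in range(162,180,3):
    r=g[v,190:236]
    # predicted crossings
    us=[]; 
    for i in range(len(h)):
        q,w=h[i],h[(i+1)%len(h)]
        if (q[1]-v)*(w[1]-v)<0: us.append(q[0]+(w[0]-q[0])*(v-q[1])/(w[1]-q[1]))
    print(v,"pred",np.round(sorted(us),2),"row",r.astype(int).tolist())
print("col",{u:g[174:192,u].astype(int).tolist() for u in (207,210,213)})
for u in (207,210,213): print(u, lo[np.abs(lo[:,0]-u).argsort()[:6],1].max())
E
```

```text
[492.74538989  50.14639173 200.23207584]
lo ext u 200.5837972678374 226.93955378675793 bottom v 184.3313212625557 at u 212.6985850503161
162 pred [198.28 225.88] row [43, 44, 44, 45, 52, 62, 69, 75, 95, 114, 121, 121, 122, 121, 120, 115, 104, 93, 82, 88, 110, 118, 120, 120, 120, 120, 121, 124, 127, 124, 120, 119, 119, 118, 108, 95, 76, 58, 57, 57, 57, 56, 57, 56, 57, 57]
165 pred [198.76 226.14] row [41, 41, 41, 40, 41, 40, 42, 48, 65, 91, 109, 117, 121, 122, 122, 122, 122, 122, 122, 121, 121, 122, 122, 126, 132, 178, 205, 189, 153, 126, 120, 115, 109, 108, 106, 100, 80, 60, 56, 55, 55, 56, 56, 56, 56, 56]
168 pred [199.23 226.4 ] row [40, 40, 40, 41, 40, 40, 39, 42, 51, 77, 100, 111, 121, 120, 116, 118, 120, 122, 120, 120, 131, 149, 157, 141, 125, 121, 119, 116, 115, 115, 114, 112, 111, 108, 105, 101, 84, 61, 50, 49, 53, 54, 55, 55, 56, 56]
171 pred [199.71 226.66] row [39, 40, 41, 41, 41, 41, 41, 43, 54, 77, 99, 109, 120, 120, 117, 117, 118, 119, 120, 121, 125, 132, 134, 127, 120, 119, 119, 118, 117, 116, 114, 113, 111, 108, 106, 101, 86, 61, 45, 43, 45, 46, 49, 53, 53, 53]
174 pred [200.18 226.92] row [41, 41, 40, 40, 40, 41, 48, 65, 86, 99, 98, 103, 118, 120, 116, 117, 119, 119, 120, 126, 133, 136, 135, 127, 121, 119, 119, 118, 117, 116, 115, 113, 111, 109, 107, 102, 92, 66, 43, 39, 39, 41, 41, 41, 43, 44]
177 pred [200.66 226.44] row [41, 46, 50, 61, 75, 91, 99, 92, 75, 55, 54, 87, 108, 113, 115, 117, 127, 134, 128, 130, 135, 136, 134, 127, 121, 120, 118, 117, 117, 117, 115, 113, 111, 110, 106, 96, 70, 45, 37, 37, 36, 37, 38, 38, 39, 39]
col {207: [119, 123, 130, 134, 135, 134, 135, 134, 131, 105, 106, 124, 107, 80, 72, 73, 74, 77], 210: [133, 135, 136, 135, 136, 136, 136, 136, 135, 123, 96, 77, 74, 73, 74, 93, 105, 114], 213: [127, 128, 127, 127, 127, 127, 127, 128, 128, 118, 96, 81, 76, 72, 72, 77, 88, 117]}
207 183.4569077675484
210 184.16325913854854
213 184.32926868013982
```

>>> apply_moves([
  [[0.0,0.0009,-0.0003],[0,0,0],0.015],
  [[0.01,0,0],[0,0,0],0.015],
  [[0.015,0,0],[0,0,0],0.015],
  [[0.015,0,0],[0,0,0],0.015],
  [[0.015,0,0],[0,0,0],0.015],
  [[0.007,0,0],[0,0,0],0.015],
  [[0,0,0],[0,0,0],0.015],
  [[0,0,0],[0,0,0],0.015],
])

```text
time_s: 17.1
ee_pos: [493.0, 51.9, 138.4]
eef_rot: [0.315, 1.548, -0.315]
wrist_force: [-0.6, -0.9, -0.4]
grip_width: 22.8
```

```bash
python3 - <<'E'
from h import *
s,R=st(); print((R.T@(np.array([492.6,51.1,126.8])-s["ee_pos"])).round(2))
cs=cam("scene")
crop(cs,*proj(cs,[493,51,100]),90,70,8,"pics/s6.png")
for i in range(3): robot.camera("top"); s=robot.sense(); print(s["ee_pos"].round(2),s["wrist_force"].round(2))
E
```

```text
t 17.1 pos [493.03  51.87 138.42] q [-0.016  0.428  1.763 -0.     0.95   0.385] F [-0.58 -0.88 -0.37] T [-0.025  0.054 -0.035] j6 -0.0016 w 22.85
R [[0.0, 0.39, 0.921], [-0.0, 0.921, -0.39], [-1.0, 0.0, 0.0]]
[11.62 -0.88 -0.1 ]
pics/s6.png origin 169 148 scale 8
[493.25  51.9  138.78] [ 0.22 -0.22 -0.49]
[493.26  51.9  138.8 ] [-0.26 -0.07 -1.55]
[493.18  51.89 138.76] [ 0.71  0.41 -0.98]
```

View pics/s6.png

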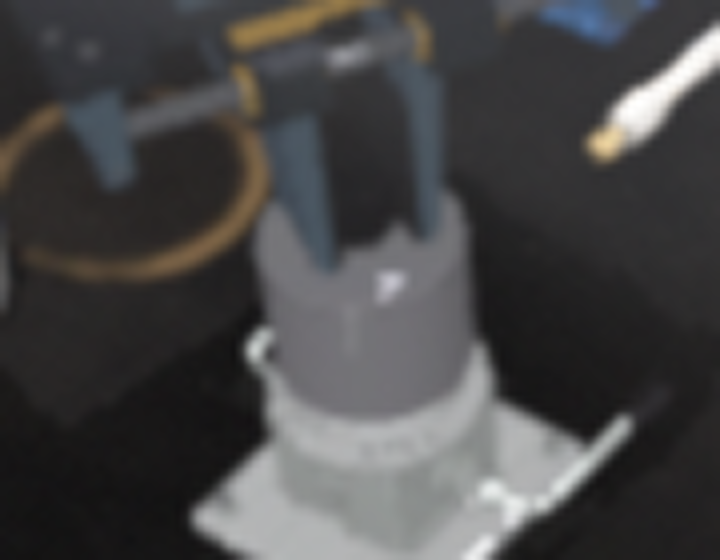

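>>> apply_moves([
  [[0.0,-0.0009,-0.0002],[0,0,0],0.015],
  [[0.003,0,0],[0,0,0],0.015],
  [[0.002,0,0],[0,0,0],0.015],
  [[0.002,0,0],[0,0,0],0.015],
  [[0.001,0,0],[0,0,0],0.015],
  [[0,0,0],[0,0,0],0.015],
  [[0,0,0],[0,0,0],0.015],
])

```text
time_s: 18.0
ee_pos: [492.4, 51.2, 130.2]
eef_rot: [0.315, 1.548, -0.315]
wrist_force: [-0.0, 0.8, -1.1]
grip_width: 22.9
```

```bash
python3 - <<'E'
from h import *
s,R=st()
for i in range(2): robot.camera("top"); s=robot.sense(); print(s["ee_pos"].round(2),s["wrist_force"].round(2),s["ft_torque"].round(2))
E
```

```text
t 18.0 pos [492.36  51.15 130.18] q [-0.017  0.44   1.773  0.     0.929  0.384] F [-0.04  0.85 -1.08] T [-0.065  0.041 -0.031] j6 0.0002 w 22.88
R [[-0.0, 0.39, 0.921], [0.0, 0.921, -0.39], [-1.0, -0.0, -0.0]]
[492.36  51.14 130.24] [-0.8   0.66 -0.87] [-0.07  0.08  0.01]
[492.43  51.15 130.31] [-0.01 -0.52  0.19] [-0.1   0.09 -0.  ]
```

>>> apply_moves([
  [[0.001,0,0],[0,0,0],0.015],
  [[0.001,0,0],[0,0,0],0.015],
  [[0.001,0,0],[0,0,0],0.015],
  [[0.0007,0,0],[0,0,0],0.015],
  [[0,0,0],[0,0,0],0.015],
  [[0,0,0],[0,0,0],0.015],
  [[0,0,0],[0,0,0],0.015],
])

```text
time_s: 18.8
ee_pos: [492.5, 51.2, 126.7]
eef_rot: [0.315, 1.547, -0.314]
wrist_force: [-0.3, 0.3, 5.9]
grip_width: 23.1
```

```bash
python3 - <<'E'
from h import *
s,R=st()
for i in range(2): robot.camera("top"); s=robot.sense(); print(s["ee_pos"].round(2),s["wrist_force"].round(2),s["ft_torque"].round(2))
E
```

```text
t 18.8 pos [492.51  51.16 126.7 ] q [-0.017  0.445  1.777 -0.     0.919  0.384] F [-0.25  0.35  5.85] T [-0.097  0.231 -0.049] j6 0.0003 w 23.13
R [[0.0, 0.39, 0.921], [-0.0, 0.921, -0.39], [-1.0, 0.0, 0.0]]
[492.52  51.14 126.7 ] [0.07 0.18 6.03] [-0.07  0.24  0.01]
[492.52  51.15 126.69] [-0.54 -0.34  6.72] [-0.1   0.24  0.  ]
```

>>> apply_moves([
  [[0,0,0],[0,0,0],0.026],
  [[0,0,0],[0,0,0],0.032],
  [[0,0,0],[0,0,0],0.045],
  [[0,0,0],[0,0,0],0.05],
  [[-0.005,0,0],[0,0,0],0.05],
  [[-0.02,0,0],[0,0,0],0.05],
  [[-0.03,0,0],[0,0,0],0.05],
  [[-0.03,0,0],[0,0,0],0.05],
])

```text
time_s: 19.7
ee_pos: [492.0, 51.2, 212.7]
eef_rot: [0.314, 1.549, -0.315]
wrist_force: [0.5, -0.4, -0.2]
grip_width: 49.9
```

>>> apply_moves([
  [[-0.02,-0.02,0],[0,0,0],0.05],
  [[0,-0.035,0],[0,0,0],0.05],
  [[0,-0.035,0],[0,0,0],0.05],
  [[0,-0.035,0],[0,0,0],0.05],
  [[0,-0.035,0],[0,0,0],0.05],
  [[0,-0.035,0],[0,0,0],0.05],
  [[0,-0.035,0],[0,0,0],0.05],
  [[0,0,0],[0,0,0],0.05],
])

```text
time_s: 20.5
ee_pos: [401.4, -163.5, 231.9]
eef_rot: [0.316, 1.547, -0.318]
wrist_force: [0.3, 0.5, -0.0]
grip_width: 50.2
```

```bash
python3 - <<'E'
from loc import *
st()
cs=cam("scene");ct=cam("top")
crop(cs,*proj(cs,[493,51,80]),80,60,10,"pics/s7.png");crop(ct,*proj(ct,[493,51,80]),60,45,13,"pics/t7.png")
cv2.imwrite("pics/full_t.png",ct["color"]);cv2.imwrite("pics/full_s.png",cs["color"])
E
```

```text
t 20.5 pos [ 401.4  -163.46  231.91] q [-5.240e-01  2.160e-01  1.781e+00 -1.000e-03  1.145e+00 -1.200e-01] F [ 0.33  0.53 -0.02] T [-0.136  0.045  0.001] j6 -2.0391 w 50.2
R [[0.0, 0.393, 0.919], [-0.001, 0.919, -0.393], [-1.0, -0.001, 0.0]]
pics/s7.png origin 175 159 scale 10
pics/t7.png origin 186 184 scale 13
```

View pics/s7.png

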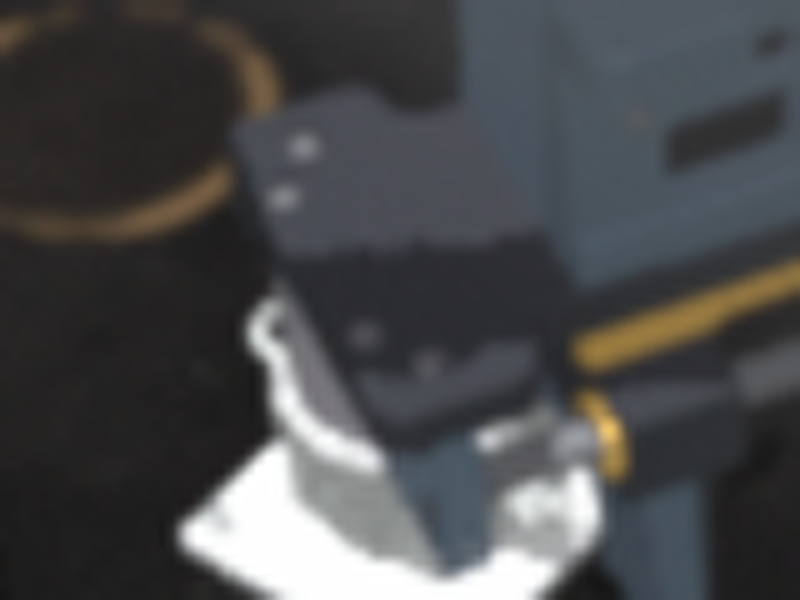

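View pics/t7.png

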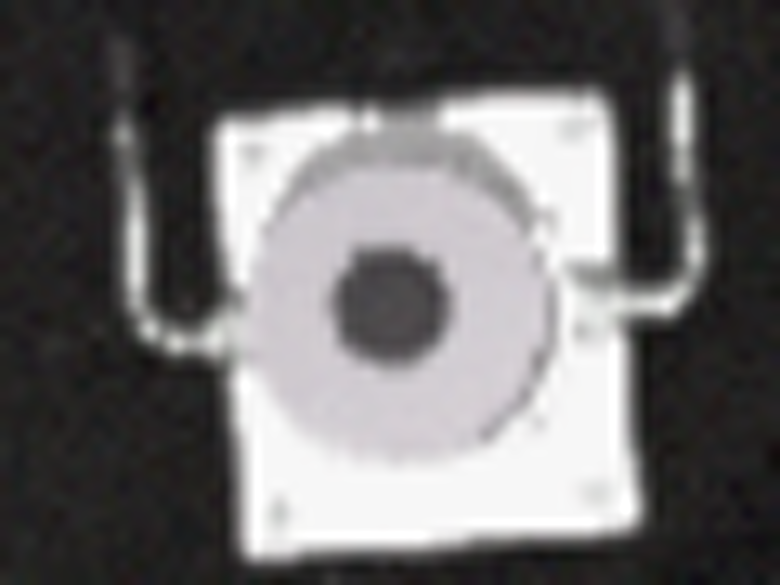

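View pics/full_s.png

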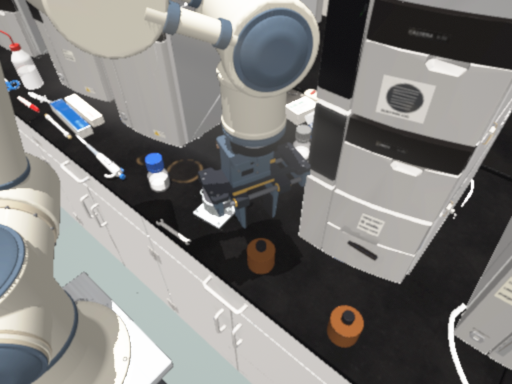

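>>> apply_moves([
  [[0,-0.025,-0.005],[0,0,0],0.05],
  [[0,-0.03,-0.006],[0,0,0],0.05],
  [[0,-0.03,-0.006],[0,0,0],0.05],
  [[0,-0.03,-0.006],[0,0,0],0.05],
  [[0,-0.025,-0.005],[0,0,0],0.05],
  [[0,0,0],[0,0,0],0.05],
  [[0,0,0],[0,0,0],0.05],
])

```text
time_s: 21.3
ee_pos: [322.5, -278.0, 231.6]
eef_rot: [0.315, 1.548, -0.314]
wrist_force: [0.1, -0.4, -0.4]
grip_width: 50.3
```

```bash
python3 - <<'E'
from loc import *
st()
cs=cam("scene");ct=cam("top")
crop(cs,*proj(cs,[493,51,80]),80,60,10,"pics/s8.png");cv2.imwrite("pics/full_t8.png",ct["color"])
for n,p,r in (("capcalc top",(492.8,51.2,112),32.5),("tilted-up by 3",(492.8,51.2,115),32.5),("stud",(492.8,51.2,135),12)):
    print(n,discproj(cs,p,r)[0],discproj(ct,p,r))
g=ct["color"].astype(float)
box=np.zeros(g.shape[:2],bool);box[198:218,206:230]=1
e,a=fit((g.mean(2)<140)&box,(215.5,207));print("stud top",e,a,onz(ct,*e[0],135).round(1))
E
```

```text
t 21.3 pos [ 322.53 -277.98  231.58] q [-0.852  0.205  1.796  0.     1.14  -0.451] F [ 0.06 -0.39 -0.4 ] T [-0.117  0.045 -0.014] j6 -0.2907 w 50.31
R [[0.0, 0.391, 0.921], [0.0, 0.921, -0.391], [-1.0, 0.0, 0.0]]
pics/s8.png origin 175 159 scale 10
capcalc top (214.1676025390625, 180.6885986328125) ((215.92189025878906, 207.20167541503906), (23.401885986328125, 23.52469253540039), 51.28730773925781)
tilted-up by 3 (214.06222534179688, 179.83314514160156) ((215.8436737060547, 207.1676483154297), (23.457447052001953, 23.580821990966797), 51.316349029541016)
stud (213.36961364746094, 173.8330841064453) ((215.31666564941406, 206.91917419433594), (8.800500869750977, 8.847468376159668), 51.50676345825195)
stud top ((215.5821533203125, 206.98117065429688), (8.778772354125977, 9.102651596069336), 86.41834259033203) 67 [492.6  50.5 135. ]
```

View pics/s8.png

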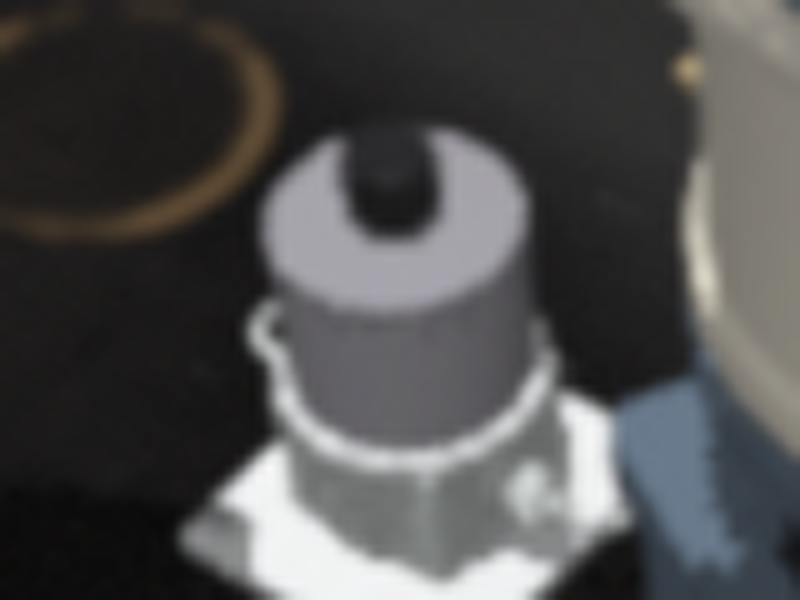

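View pics/full_t8.png

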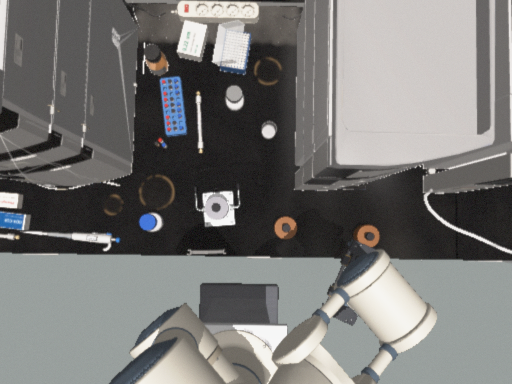

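```bash
python3 - <<'E'
from plant import robot
for i in range(4): robot.camera("top")
print(abs(robot.sense()["qvel"]).max()); print(robot.job_done())
E
```

```text
0.006993977999706848
the job is handed in; nothing more can be done
None
```

The fine side is shut and the guard cap is seated. I handed the job in at about 22 s of the 64 s, with the arm clear of everything.

- **Fine knob:** I gripped only the fine knob, with the fingertips about 6 mm above the ring, and turned it clockwise 1.7 rad in total. Drag held at about 0.05 N m until the seat came up near 1.5 rad. From there the moment rose at about 0.8 N m per rad. I stopped at a held wrist moment of 0.115 N m. I estimate the peak at about 0.2 N m, against the ring's slip at about 0.3.
- **Coarse ring:** Its index mark sat at the same pixel in the top view after the turning, within about 0.3 px, so I saw no movement. It is now hidden under the cap.
- **Guard cap:** I placed the grey cap and left the two brown ones alone. It went over the boss with no side force and stopped on the flange at the expected height with about 6 N. The final pictures show it level, its top at the predicted height and the flange rim even round it, within about 1 mm of the axis.
- **Other things:** The bottle, spanner, beaker and brown caps look unmoved in the last top view.

**Not checked directly:** I could not measure the knob's spring-back after release. I relied on the torque reading before letting go. That reading has a friction uncertainty of up to 0.05 N m, which puts the moment on the seat at about 0.115 to 0.165 N m before release. No check failed. The camera and arm positions for the valve axis differed by about 0.8 mm, which I corrected before placing the cap.

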